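# Test-start a repaired CD player

### The arm

A 6-joint arm with a two-finger parallel gripper is mounted at the origin on the work surface. World frame = base frame: x ahead of the robot, y to its left, z up, the work surface at z = 0. Lengths are in m, angles in rad, forces in N, time in s.
With the tool pointing down it reaches from about 0.375 to 0.9 m from the base axis. Payload 3.1 kg.
Tool frame: the origin (TCP) lies on the centre line of the jaws, within the pads' length; the fingertips stand 19 mm ahead of it and the grasp point (between the pads) is the TCP; z points along the fingers, y is the line along which they close (so a half turn about z gives the same grasp; the last joint's range is limited). The gripper opens to 85 mm and grips with 20 to 120 N. Pads are 22 mm wide; open, the fingers measure 114 mm over their backs; the gripper's body (76 mm by 85 mm) begins 54 mm behind the grasp point. The pads swing forward as they close: fully open they stand 13 mm farther back than shut.
Start: joints at [-1.417, 0.527, 1.433, -0, 1.181, -0.178], TCP at [0.204, -0.591, 0.25] pointing down, gripper open.
Joint ranges: [-3.08, 3.08], [-0.75, 2.2], [0.22, 2.44], [-1.43, 4.57], [0, 2.65], [-2.85, 2.85]. Speed limits (rad/s): [2.79, 2.79, 3.14, 3.14, 3.14, 3.14].

### API

Orientations are given as a unit quaternion [x, y, z, w].
In Python, from station import manip gives the robot as it stands.
- The arm moves only by the tool servo_tool, never from a script. Its argument "rows" is a list that holds one entry, the list of rows, each a list of 7 numbers: the turn, a rotation vector about the tool's x, y, z in degrees, then the shift along the tool's x, y, z in m, then the gripper command: -1 is shut, 1 is fully open, values between are in proportion. In form: [[[wx, wy, wz, tx, ty, tz, jaw], ...]]. A call has 1 to 8 rows; each row shifts and turns the commanded pose from where the row before left it, along the tool's axes as they then stand; what a row does not reach is not made up. A row lasts 1/12 s, in which the tool goes at most 41.7 mm and 7.16 degrees, less where a joint would pass 70% of its speed; a pose out of reach is approached as far as the arm can. A call is refused whole if a number of a shift passes 0.0417 or a number of a turn 7.16, either way. A call with a gripper value outside its range is refused whole. The fingers move at their own pace and stop on an object; "squeeze" is the grip in N (left out, the last holds). Time passes only in rows, so rows that do not move let the fingers close. It gives the time, the measured TCP pose, the force, the opening and the grip force at its end, in the units of the state.
- manip.sense(): the state, without advancing time (a new reading comes with each control period).
- manip.snapshot(name): name is "scene" or "top"; returns the picture (384x512x3 uint8, blue, green, red); there is no depth.
- manip.camera_info(name): a dict with "K" (3x3 intrinsics, pixels), "camera_from_world" (4x4, takes a point from world to camera coordinates). Camera axes: x right, y down, z forward; pixel columns grow to the right and rows downward; lengths in m; the calibration is good to about 2 mm. A picture is of the moment at which its call begins. camera_info takes no time and is no camera call.
- manip.sign_off(): hands the job in; it is judged then, once.
The state is a dict: "t": time; "q": joint angles; "qd": joint speeds; "tau": joint torques, N m; "tcp_pos": TCP position; "tool_rot": TCP orientation; "force": force on the tool from outside, world axes, zero at the start; "ft_torque": the same for the moment, N m; "finger_gap": opening from 0.0 (shut) to 1.0 (fully open); "gripper_force": force on a finger pad.
Only numpy, scipy, OpenCV 4.12 (cv2) and the standard library are available. Lean on these libraries where they do the work, as an engineer would, in place of code of your own. Each camera call takes 0.05 s, during which the arm holds its last target. There are 200 camera calls.

### The job

The repaired CD player is due for its test: with closed fingers, push its raised lid down until it is fully shut, then press the white-dotted half of the red rocker on the power box fully down to switch it on, and then press the green key on the player all the way down for a moment and let it come up again. Do it in that order, by touch only: do not swing the lid wide open, do not press the three other keys, and do not pick up or shift the tape roll, the mug, the remote control or the blue case.

Things in the scene. Friction and masses are not known exactly. Their poses are not given: they have to be found in the camera images.
- player: The silver CD player, fixed to the table: a flat box 280 mm deep (its x), 360 mm wide (its y), 60 mm high, with dark grey speaker cloth at both ends. Origin at the centre of its underside; its x axis points away from its front edge (towards the lid's hinge), y to its left, z up. The row of four keys is 92 mm in front of the origin (x = -92 mm).
- cd_lid (a joint): Angle (rad) of the player's lid, a square plate 150 x 150 x 8 mm with a silver frame and a clear window. 0 = fully shut (level), positive = raised; it starts between 0.6 and 1.05, counts as swung wide open past 1.15, and its hinge stops at 1.4. A stiff hinge along the player's y at its far side keeps the lid where it is left; about 1 N at the free edge moves it, and nothing latches. Pushing its free edge down and towards the player's front shuts it.
- lid_edge (a point): Middle of the lid's free edge, on its upper (outer) face; the edge is 150 mm wide. When shut it lies 71 mm above the table.
- lid_hinge (a point): Middle of the lid's hinge line, which runs along the player's y at x = +115 mm, 67 mm above the table; its axes are the player's. The free edge is 150 mm from it. The plate's upper face is 4 mm off the line from the hinge along the plate's mid-thickness.
- rocker (a joint): Angle (rad) of the red rocker on the power box: 0 = off (the half with the white dot raised), 0.35 = on (the dotted half level, the plain half raised). It stays where it is left; about 2 N on the dot moves it.
- rocker_dot (a point): White dot of 10 mm on the upper face of the rocker's dotted half, 20 mm from the pivot; that half is 33 mm long and 32 mm wide. Raised, the dot is about 58 mm above the table; when the switch is on it is 51 mm above the table. Press straight down here.
- rocker_pivot (a point): Pivot of the rocker at the middle of the power box, 47 mm above the table. The power box is a fixed white box 120 x 85 mm, 45 mm high; its x axis (shared by this point) runs along its length and along the rocker, the dotted half lying to -x.
- key_green (a joint): Travel (m) of the green round key: 0 = up, 0.006 = fully down. A spring returns it; fully down takes about 5 N.
- key_green_top (a point): Centre of the top of the green key, 22 mm across; released it is 82 mm above the table (22 mm above the player's top), pressed straight down. Each key stands 10 mm proud of its black collar (38 mm across). The four keys are in one row along the player's y, 45 mm apart, in any order.
- key_blue (a joint): Travel (m) of the blue key, same make as the green one; not to be pressed.
- key_blue_top (a point): Centre of the top of the blue key.
- key_yellow (a joint): Travel (m) of the yellow key, same make as the green one; not to be pressed.
- key_yellow_top (a point): Centre of the top of the yellow key.
- key_white (a joint): Travel (m) of the white key, same make as the green one; not to be pressed.
- key_white_top (a point): Centre of the top of the white key.
- tape: Loose yellow roll of tape, 60 mm across, 22 mm high, lying flat on the player's left speaker cloth; origin at the centre of its underside. A bystander.
- mug: Loose white mug, 80 mm across, 95 mm high, standing on the table; origin at the centre of its underside. A bystander.
- remote: Loose silver remote control 170 x 48 mm, 20 mm high, lying along the player's x on its right speaker cloth; origin at the centre of its underside. A bystander.
- case: Loose blue plastic tool case 120 x 85 mm, 50 mm high, on the table at the side of the player where the power box is not; origin at the centre of its underside. A bystander.

How it is judged:
By the outcome, as a careful person would: the job done as asked, in the order asked, and still so for the second after the job is handed in, with the robot touching nothing.
It also fails if it takes over 58 s, if anything falls off the work surface, if the arm or the gripper's body presses on something with over 40 N, if the wrist force passes 120 N, or if a joint passes its speed limit or range.

## Working session

There is one attempt and no reset: what is moved stays moved. The work goes in short steps, Python scripts to look and compute and a tool call to move; the robot and the scene stay as the last step left them, time stands still between calls to the robot, and variables do not carry over. Pictures are saved under pics/ and viewed, at most 10 in all, crops included, and the job is handed in when it is done.

Besides the shell and the picture viewer there is one more tool, called after "Call:" as name(argument=value, ...), one argument or row to a line, values as JSON. servo_tool: Moves the arm, as the interface text tells. Its arguments: {"type":"object","properties":{"rows":{"type":"array","items":{"type":"array","items":{"type":"array","items":{"type":"number"}}}},"squeeze":{"type":"number"}},"required":["rows"]}

```bash
mkdir -p pics; python3 - <<'E'
from station import manip
import cv2
for n in("scene","top"):
    cv2.imwrite(f"pics/{n}0.png",cv2.resize(manip.snapshot(n),(800,600),interpolation=cv2.INTER_CUBIC))
    c=manip.camera_info(n);print(c["K"],c["camera_from_world"])
s=manip.sense();print(s)
E
```

```text
[[468.44214319   0.         248.61131771]
 [  0.         468.44214319 192.54718615]
 [  0.           0.           1.        ]] [[-0.63311401  0.77393971 -0.01356355  0.3605613 ]
 [ 0.47417511  0.37392533 -0.79708081 -0.19052609]
 [-0.61182073 -0.51107453 -0.60372031  1.62561542]
 [ 0.          0.          0.          1.        ]]
[[406.5902331    0.         259.56757673]
 [  0.         406.5902331  191.65582579]
 [  0.           0.           1.        ]] [[-0.01166334 -0.99932732 -0.03476893  0.03278283]
 [-0.99519059  0.01498313 -0.09680498  0.56512015]
 [ 0.09726081  0.03347264 -0.99469589  1.06044699]
 [ 0.          0.          0.          1.        ]]
{'t': 0.1, 'q': array([-1.41650867e+00,  5.28348500e-01,  1.43377012e+00, -4.46991957e-06,
        1.18144781e+00, -1.78499609e-01]), 'qd': array([-4.72630341e-04, -1.95785702e-03, -3.77774902e-03,  1.63700765e-04,
       -8.62820314e-05, -1.29544999e-03]), 'tau': array([ 1.69179493e-04, -4.43304133e+01, -1.78586286e+01, -3.19788378e-04,
        3.85724838e-03,  9.36288274e-06]), 'tcp_pos': array([ 0.20410484, -0.59008123,  0.24944793]), 'tool_rot': array([ 9.86187869e-01,  1.65627636e-01,  9.88025851e-06, -9.86841271e-04]), 'force': array([-0.75507175,  0.96662743,  0.25552014]), 'ft_torque': array([0.04178256, 0.01034284, 0.0438222 ]), 'gripper_force': 0.0, 'finger_gap': 1.000513944271045}
```

View pics/scene0.png

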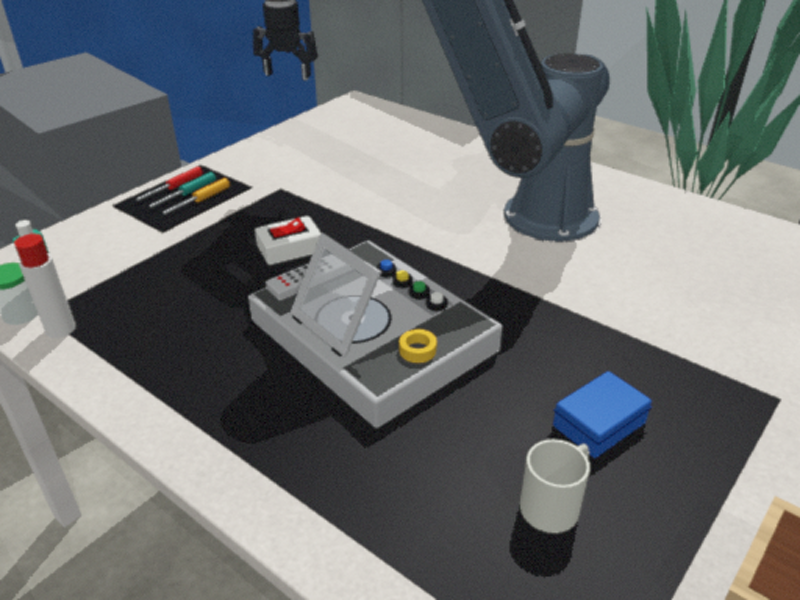

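View pics/top0.png

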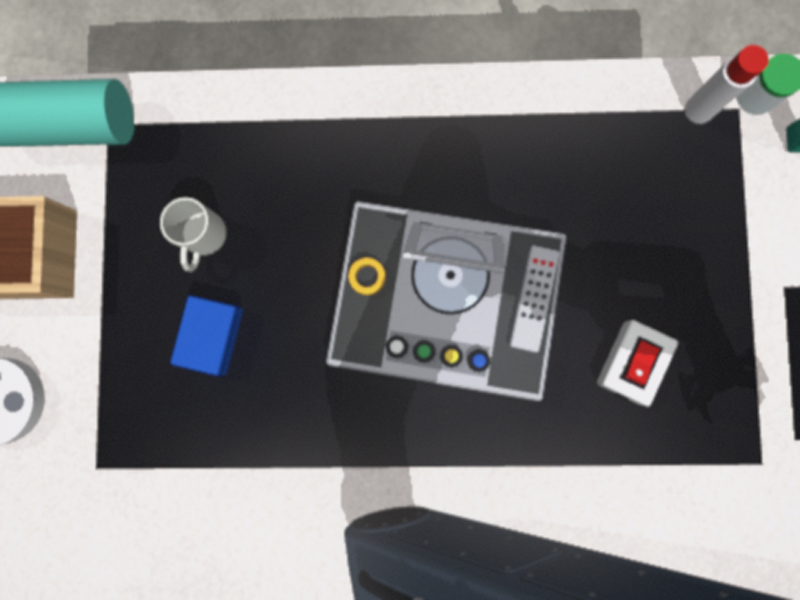

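The scene picture shows the lid raised, with the power box on the player's right side. In the top view (800x600) the green key is at about (424,351), the white dot at (640,372), and the lid's free edge runs from about (404,256) to (503,270). I'll take enlarged crops next.

```bash
python3 - <<'E'
from station import manip
import cv2,numpy as np
im=manip.snapshot("top")
a=cv2.resize(im[125:260,205:365],None,fx=5,fy=5,interpolation=cv2.INTER_CUBIC)[:600]
b=cv2.resize(im[200:265,380:440],None,fx=6,fy=6,interpolation=cv2.INTER_CUBIC)
cv2.imwrite("pics/topA.png",cv2.resize(im[125:245,205:365],(800,600),interpolation=cv2.INTER_CUBIC))
im2=manip.snapshot("scene")
c=cv2.resize(im2[140:235,155:290],None,fx=3,fy=3,interpolation=cv2.INTER_CUBIC)
o=np.zeros((390,800,3),np.uint8);o[:,:360]=b;o[:285,380:785]=c
cv2.imwrite("pics/bc.png",o)
E
```

```text
(no output)
```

View pics/topA.png

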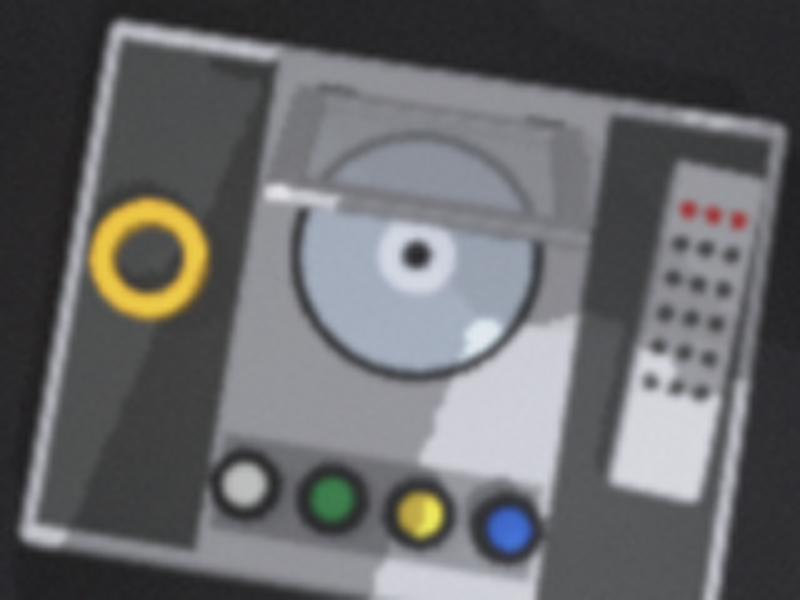

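View pics/bc.png

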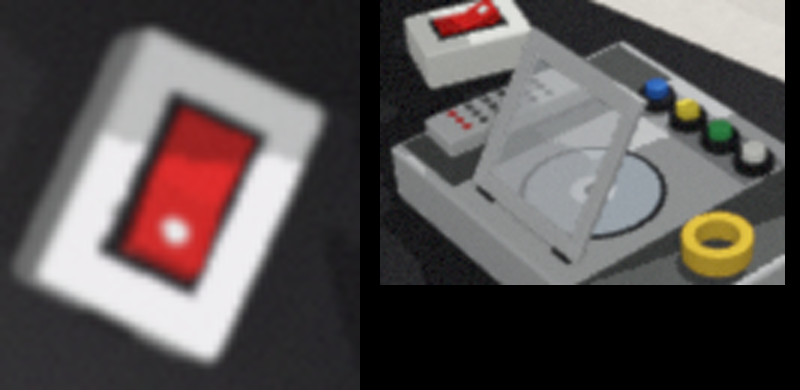

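```bash
cat >h.py <<'E'
from station import manip
import numpy as np
from scipy.spatial.transform import Rotation as R
def P(n):
    c=manip.camera_info(n);return c["K"]@np.array(c["camera_from_world"])[:3]
def onz(n,u,v,z):
    p=P(n);A=np.array([p[0]-u*p[2],p[1]-v*p[2]])
    return np.append(np.linalg.solve(A[:,:2],-A[:,2]*z-A[:,3]),z)
def proj(n,X):
    x=P(n)@np.append(X,1);return x[:2]/x[2]
E
python3 - <<'E'
from h import *
from scipy.optimize import least_squares
A=lambda x,y:(205+(x+.5)/5-.5,125+(y+.5)/5-.5)
keys=dict(w=(244,484),g=(332,499),y=(420,514),b=(509,529))
K={k:onz("top",*A(*p),.082) for k,p in keys.items()}
for k in K:print(k,K[k].round(4))
for p in[(118,25),(785,128),(25,540)]:print("corner",onz("top",*A(*p),.06).round(4))
yd=K['w']-K['b'];print("keyspan",np.linalg.norm(yd));yd/=np.linalg.norm(yd)
xd=np.array([yd[1],-yd[0],0]);print("yaw",np.degrees(np.arctan2(xd[1],xd[0])))
m=sum(K.values())/4;o=m+.092*xd;o[2]=0;print("origin",o)
for y in(.0675+0.0075,-.075):print(proj("top",o+xd*.115+yd*y+[0,0,.067]))
def edge(a,y,h=0):
    return o+xd*(.115-.15*np.cos(a)+h*np.sin(a))+yd*y+np.array([0,0,.067+.15*np.sin(a)+h*np.cos(a)])
for a in(.6,.7,.8,.9,1.,1.05):
    print(a,*[(((proj("top",edge(a,y,.004))+.5-[205,125])*5).round(),((proj("scene",edge(a,y,.004))-[155,140])*3+[380,0]).round()) for y in(.075,-.075)])
d=onz("top",380+175.5/6-.5,200+232.5/6-.5,.058);print("dot",d)
B=lambda x,y:(380+x/6-.5,200+y/6-.5)
for p in[(148,28),(325,110),(217,362),(36,282)]:print("box",onz("top",*B(*p),.045).round(4))
E
```

```text
w [0.485  0.0399 0.082 ]
g [ 0.4769 -0.0045  0.082 ]
y [ 0.4688 -0.0486  0.082 ]
b [ 0.4608 -0.0931  0.082 ]
corner [0.7285 0.1052 0.06  ]
corner [ 0.6667 -0.2426  0.06  ]
corner [0.458  0.1546 0.06  ]
keyspan 0.1351302765943758
yaw -10.317176456253653
origin [ 0.56334909 -0.04303525  0.        ]
[264.26371343 142.68565092]
[321.32491566 151.79786257]
0.6 (array([252., 300.]), array([687., 119.])) (array([566., 352.]), array([577.,  46.]))
0.7 (array([254., 277.]), array([679., 112.])) (array([572., 330.]), array([568.,  39.]))
0.8 (array([257., 252.]), array([669., 107.])) (array([578., 305.]), array([558.,  33.]))
0.9 (array([260., 225.]), array([658., 102.])) (array([584., 278.]), array([547.,  28.]))
1.0 (array([264., 195.]), array([646.,  99.])) (array([591., 248.]), array([534.,  25.]))
1.05 (array([266., 180.]), array([640.,  99.])) (array([594., 233.]), array([528.,  24.]))
dot [ 0.43787417 -0.35378155  0.058     ]
box [ 0.5256 -0.3504  0.045 ]
box [ 0.4892 -0.424   0.045 ]
box [ 0.3826 -0.3729  0.045 ]
box [ 0.4172 -0.2979  0.045 ]
```

Call:
servo_tool(
  rows=[
    [[0,0,5.9,0,0,0,-1],[0,0,5.9,0,0,0,-1],[0,0,5.9,0,0,0,-1],[0,0,5.9,0,0,0,-1],[0,0,5.9,0,0,0,-1],[0,0,0,0.02,-0.03,0,-1],[0,0,0,0.02,-0.03,0,-1],[0,0,0,0.02,-0.03,0,-1]],
  ],
)

```text
t: 0.87
tcp_pos: [0.2797, -0.5123, 0.2499]
tool_rot: [0.996, -0.092, -0.0, -0.0]
force: [-0.8, -0.0, -0.3]
finger_gap: -0.001
gripper_force: 0.0
```

Call:
servo_tool(
  rows=[
    [[0,0,0,0.02,-0.03,0,-1],[0,0,0,0.02,-0.03,0,-1],[0,0,0,0.02,-0.03,0,-1],[0,0,0,0.02,-0.03,0,-1],[0,0,0,0.02,-0.03,0,-1],[0,0,0,0.02,-0.03,0,-1],[0,0,0,0.02,-0.03,0,-1],[0,0,0,0.02,-0.03,0,-1]],
  ],
)

```text
t: 1.53
tcp_pos: [0.4812, -0.3044, 0.2503]
tool_rot: [0.996, -0.091, -0.0, -0.0]
force: [0.4, 0.1, -0.6]
finger_gap: 0.001
gripper_force: 0.0
```

```bash
cat >>h.py <<'E'
o=np.array([.5633,-.0430,0]);yaw=np.radians(-10.3)
PR=np.array([[np.cos(yaw),-np.sin(yaw),0],[np.sin(yaw),np.cos(yaw),0],[0,0,1]])
def st():
    s=manip.sense();M=R.from_quat(s["tool_rot"]).as_matrix()
    print("t",round(s["t"],2),"tcp",s["tcp_pos"].round(4),"player",(PR.T@(s["tcp_pos"]-o)).round(4),"toolx yaw",np.degrees(np.arctan2(M[1,0],M[0,0])).round(2),"z",M[:,2].round(3),"F",s["force"].round(2),"gap",round(s["finger_gap"],3))
    return s,M
def todo(X):
    s,M=st();print("tool shift",(M.T@(np.array(X)-s["tcp_pos"])).round(4))
E
python3 -c "
from h import *
todo(o+PR@[.1,0,.25])"
```

```text
t 1.53 tcp [ 0.4812 -0.3044  0.2503] player [-0.034  -0.2719  0.2503] toolx yaw -10.44 z [-0.  0. -1.] F [ 0.38  0.06 -0.65] gap 0.001
tool shift [ 0.1333 -0.2722  0.0003]
```

Call:
servo_tool(
  rows=[
    [[0,0,0,0.0165,-0.033,0,-1],[0,0,0,0.0165,-0.033,0,-1],[0,0,0,0.0165,-0.033,0,-1],[0,0,0,0.0165,-0.033,0,-1],[0,0,0,0.0165,-0.033,0,-1],[0,0,0,0.0165,-0.033,0,-1],[0,0,0,0.0165,-0.033,0,-1],[0,0,0,0,0,0,-1]],
  ],
)

```text
t: 2.2
tcp_pos: [0.6391, -0.0939, 0.2501]
tool_rot: [0.996, -0.088, 0.001, -0.001]
force: [-0.9, -0.2, 0.1]
finger_gap: 0.003
gripper_force: 0.0
```

Call:
servo_tool(
  rows=[
    [[0,0,0,0,0,0,-1],[0,0,0,0,0,0,-1]],
  ],
)

```text
t: 2.37
tcp_pos: [0.6352, -0.0997, 0.2498]
tool_rot: [0.996, -0.091, -0.001, 0.0]
force: [-0.2, -1.1, -0.4]
finger_gap: 0.001
gripper_force: 0.0
```

```bash
python3 -c "
from h import *
import cv2
todo(o+PR@[.1,0,.19])
im=manip.snapshot('scene');cv2.imwrite('pics/s1.png',cv2.resize(im[60:240,130:370],(800,600),interpolation=cv2.INTER_CUBIC))"
```

```text
t 2.37 tcp [ 0.6352 -0.0997  0.2498] player [ 0.0809 -0.0429  0.2498] toolx yaw -10.39 z [-0.001 -0.    -1.   ] F [-0.22 -1.13 -0.44] gap 0.001
tool shift [ 0.0191 -0.043   0.0598]
```

View pics/s1.png

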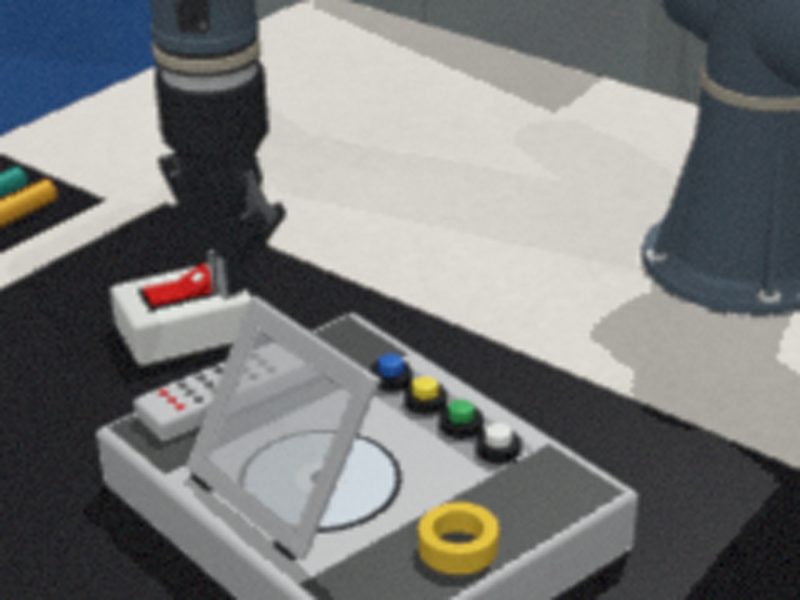

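The picture puts the fingertips at about (218,290) in the crop, well short of the lid. I'll compare this with where the measured pose projects.

```bash
python3 -c "
from h import *
s,M=st()
p=proj('scene',s['tcp_pos']+[0,0,-.019]);print(p,(p-[130,60])*800/240)
print(manip.camera_info('scene')['camera_from_world'])
print(proj('scene',o+PR@[-.092,.0225,.082]))
import cv2
for n in('scene','top'):
  im=manip.snapshot(n);cv2.imwrite(f'pics/{n}2.png',im)
o2=np.hstack([cv2.imread('pics/scene2.png'),cv2.imread('pics/top2.png')])
cv2.imwrite('pics/both2.png',cv2.resize(o2,(800,300),interpolation=cv2.INTER_AREA))"
```

```text
t 2.42 tcp [ 0.635  -0.1004  0.25  ] player [ 0.0808 -0.0436  0.25  ] toolx yaw -10.47 z [-0.001 -0.    -1.   ] F [ 0.07 -0.75  0.11] gap 0.0
[198.76042856 147.27195867] [229.20142853 290.9065289 ]
[[-0.63311401  0.77393971 -0.01356355  0.3605613 ]
 [ 0.47417511  0.37392533 -0.79708081 -0.19052609]
 [-0.61182073 -0.51107453 -0.60372031  1.62561542]
 [ 0.          0.          0.          1.        ]]
[268.3304518  181.09781248]
```

View pics/both2.png

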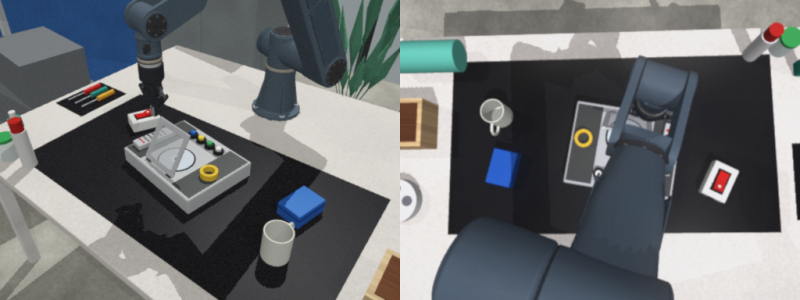

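Call:
servo_tool(
  rows=[
    [[0,0,0,0.005,-0.011,0,-1],[0,0,0,0.005,-0.011,0,-1],[0,0,0,0.005,-0.011,0,-1],[0,0,0,0.005,-0.011,0,-1],[0,0,0,0,0,0.017,-1],[0,0,0,0,0,0.017,-1],[0,0,0,0,0,0.016,-1],[0,0,0,0,0,0,-1]],
  ],
)

```text
t: 3.18
tcp_pos: [0.6617, -0.0583, 0.1966]
tool_rot: [0.996, -0.09, -0.004, -0.001]
force: [-1.1, 0.0, -0.3]
finger_gap: -0.002
gripper_force: 0.0
```

Call:
servo_tool(
  rows=[
    [[0,0,0,-0.008,0,0,-1],[0,0,0,-0.008,0,0,-1],[0,0,0,-0.008,0,0,-1],[0,0,0,-0.008,0,0,-1],[0,0,0,-0.008,0,0,-1],[0,0,0,0,0,0,-1]],
  ],
)

```text
t: 3.68
tcp_pos: [0.6222, -0.0523, 0.2011]
tool_rot: [0.996, -0.091, -0.0, -0.0]
force: [0.1, -0.0, -0.4]
finger_gap: -0.001
gripper_force: 0.0
```

```bash
python3 -c "
from h import *
todo(o+PR@[.037,0,.1835])"
```

```text
t 3.68 tcp [ 0.6222 -0.0523  0.2011] player [0.0596 0.0013 0.2011] toolx yaw -10.43 z [-0.001  0.    -1.   ] F [ 0.14 -0.04 -0.44] gap -0.001
tool shift [-0.0226  0.0014  0.0176]
```

Call:
servo_tool(
  rows=[
    [[0,0,0,-0.0077,0,0.0057,-1],[0,0,0,-0.0077,0,0.0057,-1],[0,0,0,-0.0077,0,0.0057,-1],[0,0,0,-0.006,0,0.0066,-1],[0,0,0,-0.006,0,0.0066,-1],[0,0,0,-0.006,0,0.0066,-1],[0,0,0,0,0,0,-1]],
  ],
)

```text
t: 4.27
tcp_pos: [0.5811, -0.0447, 0.1615]
tool_rot: [0.996, -0.091, -0.003, -0.0]
force: [-0.1, 0.8, -0.0]
finger_gap: 0.001
gripper_force: 0.0
```

```bash
python3 -c "
from h import *
import cv2
todo(o+PR@[.006,0,.1411])
im=manip.snapshot('scene');cv2.imwrite('pics/s3.png',cv2.resize(im[100:250,150:350],(800,600),interpolation=cv2.INTER_CUBIC))"
```

```text
t 4.27 tcp [ 0.5811 -0.0447  0.1615] player [0.0178 0.0015 0.1615] toolx yaw -10.43 z [-0.005  0.001 -1.   ] F [-0.14  0.82 -0.05] gap 0.001
tool shift [-0.0117  0.0016  0.0204]
```

View pics/s3.png

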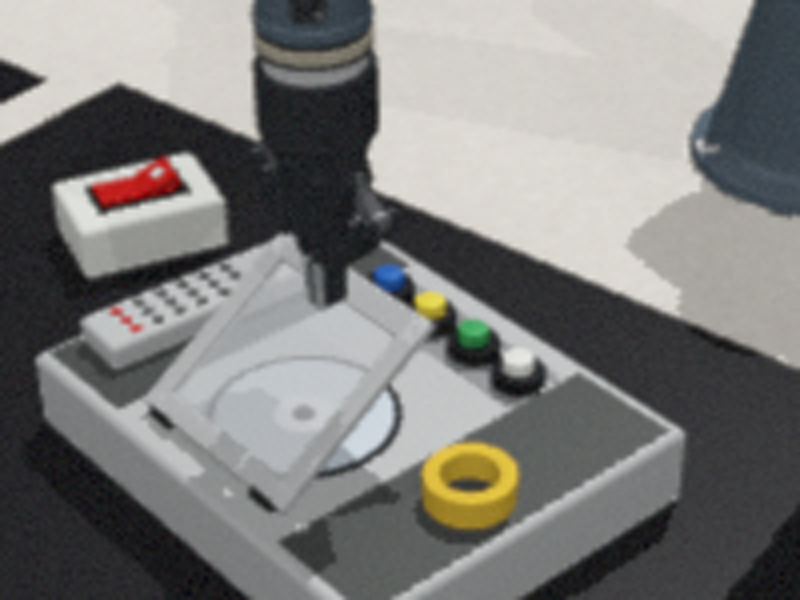

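The lid is following the fingers. The tip at (325,300) rests near the free edge, and nothing else has been touched.

Call:
servo_tool(
  rows=[
    [[0,0,0,-0.004,0,0.007,-1],[0,0,0,-0.004,0,0.007,-1],[0,0,0,-0.004,0,0.007,-1],[0,0,0,-0.003,0,0.0083,-1],[0,0,0,-0.003,0,0.0083,-1],[0,0,0,-0.003,0,0.0083,-1],[0,0,0,0,0,0,-1]],
  ],
)

```text
t: 4.9
tcp_pos: [0.5609, -0.041, 0.1154]
tool_rot: [0.996, -0.091, -0.002, -0.0]
force: [0.5, 0.3, 0.4]
finger_gap: 0.002
gripper_force: 0.0
```

Call:
servo_tool(
  rows=[
    [[0,0,0,-0.001,0,0.007,-1],[0,0,0,-0.001,0,0.007,-1],[0,0,0,0,0,0.006,-1],[0,0,0,0,0,0.003,-1],[0,0,0,0,0,0,-1],[0,0,0,0,0,0,-1]],
  ],
)

```text
t: 5.4
tcp_pos: [0.5611, -0.0412, 0.0943]
tool_rot: [0.996, -0.091, -0.0, -0.0]
force: [-0.1, -0.2, 0.2]
finger_gap: -0.0
gripper_force: 0.0
```

```bash
python3 -c "
from h import *
todo(o+PR@[-.006,0,.088])"
```

```text
t 5.4 tcp [ 0.5611 -0.0412  0.0943] player [-0.0025  0.0014  0.0943] toolx yaw -10.43 z [-0.  0. -1.] F [-0.1  -0.19  0.24] gap -0.0
tool shift [-0.0035  0.0014  0.0063]
```

Call:
servo_tool(
  rows=[
    [[0,0,0,0,0,0.002,-1],[0,0,0,0,0,0.002,-1],[0,0,0,0,0,0.001,-1],[0,0,0,0,0,0,-1],[0,0,0,0,0,0,-1]],
  ],
)

```text
t: 5.82
tcp_pos: [0.5614, -0.0413, 0.09]
tool_rot: [0.996, -0.091, 0.001, 0.0]
force: [0.1, 0.3, 3.9]
finger_gap: 0.004
gripper_force: 1.9
```

Call:
servo_tool(
  rows=[
    [[0,0,0,0,0,0.001,-1],[0,0,0,0,0,0.001,-1],[0,0,0,0,0,0,-1],[0,0,0,0,0,0,-1]],
  ],
)

```text
t: 6.15
tcp_pos: [0.5614, -0.0413, 0.0897]
tool_rot: [0.996, -0.091, 0.001, 0.0]
force: [-3.4, 0.8, 16.3]
finger_gap: -0.002
gripper_force: 7.9
```

Call:
servo_tool(
  rows=[
    [[0,0,0,0,0,-0.01,-1],[0,0,0,0,0,-0.02,-1],[0,0,0,0,0,-0.02,-1],[0,0,0,0,0,-0.02,-1],[0,0,0,0,0,0,-1]],
  ],
)

```text
t: 6.57
tcp_pos: [0.5633, -0.0417, 0.1611]
tool_rot: [0.996, -0.091, 0.004, 0.001]
force: [1.2, -0.4, 0.8]
finger_gap: -0.002
gripper_force: 0.0
```

```bash
python3 -c "
from h import *
todo([.436,-.353,.11])"
```

```text
t 6.57 tcp [ 0.5633 -0.0417  0.1611] player [-0.0002  0.0012  0.1611] toolx yaw -10.42 z [ 0.007 -0.002 -1.   ] F [ 1.23 -0.4   0.84] gap -0.002
tool shift [-0.0693  0.3291  0.0508]
```

Call:
servo_tool(
  rows=[
    [[0,0,0,-0.0057,0.0274,0,-1],[0,0,0,-0.0057,0.0274,0,-1],[0,0,0,-0.0057,0.0274,0,-1],[0,0,0,-0.0057,0.0274,0,-1],[0,0,0,-0.0057,0.0274,0,-1],[0,0,0,-0.0057,0.0274,0,-1]],
  ],
)

```text
t: 7.07
tcp_pos: [0.4966, -0.1975, 0.1567]
tool_rot: [0.996, -0.091, -0.001, -0.0]
force: [-0.1, 0.3, 0.8]
finger_gap: -0.002
gripper_force: 0.0
```

Call:
servo_tool(
  rows=[
    [[0,0,0,-0.0057,0.0274,0,-1],[0,0,0,-0.0057,0.0274,0,-1],[0,0,0,-0.0057,0.0274,0,-1],[0,0,0,-0.0057,0.0274,0,-1],[0,0,0,-0.0057,0.0274,0,-1],[0,0,0,-0.0057,0.0274,0,-1],[0,0,0,0,0,0,-1],[0,0,0,0,0,0,-1]],
  ],
)

```text
t: 7.73
tcp_pos: [0.4334, -0.3533, 0.1567]
tool_rot: [0.996, -0.092, -0.0, -0.0]
force: [-0.4, 0.4, -0.3]
finger_gap: -0.002
gripper_force: 0.0
```

```bash
python3 -c "
from h import *
import cv2
todo([.436,-.353,.085])
a=manip.snapshot('scene')[100:260,130:300];b=manip.snapshot('top')[130:290,260:480]
f=lambda i,w:cv2.resize(i,(w,int(i.shape[0]*w/i.shape[1])),interpolation=cv2.INTER_CUBIC)
a=f(a,390);b=f(b,400);h=max(a.shape[0],b.shape[0]);q=np.zeros((h,790,3),np.uint8);q[:a.shape[0],:390]=a;q[:b.shape[0],390:]=b
cv2.imwrite('pics/r.png',q)"
```

```text
t 7.73 tcp [ 0.4334 -0.3533  0.1567] player [-0.0724 -0.3286  0.1567] toolx yaw -10.61 z [-0.     0.001 -1.   ] F [-0.38  0.36 -0.28] gap -0.002
tool shift [ 0.0026 -0.0008  0.0717]
```

View pics/r.png

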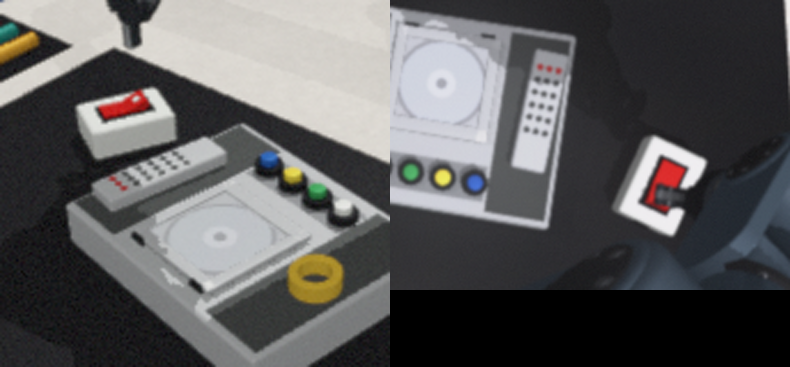

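The lid is shut flat and the closed tips are above the dotted half of the rocker. I'll descend onto the dot.

Call:
servo_tool(
  rows=[
    [[0,0,0,0.0025,0,0.018,-1],[0,0,0,0,0,0.018,-1],[0,0,0,0,0,0.018,-1],[0,0,0,0,0,0.012,-1],[0,0,0,0,0,0.006,-1],[0,0,0,0,0,0.004,-1],[0,0,0,0,0,0.004,-1],[0,0,0,0,0,0,-1]],
  ],
)

```text
t: 8.5
tcp_pos: [0.4369, -0.352, 0.0774]
tool_rot: [0.996, -0.091, -0.0, -0.0]
force: [-0.4, -0.3, -0.5]
finger_gap: -0.001
gripper_force: 0.0
```

Call:
servo_tool(
  rows=[
    [[0,0,0,0,0,0.002,-1],[0,0,0,0,0,0.002,-1],[0,0,0,0,0,0.002,-1],[0,0,0,0,0,0,-1],[0,0,0,0,0,0,-1]],
  ],
)

```text
t: 8.92
tcp_pos: [0.4366, -0.3527, 0.0716]
tool_rot: [0.996, -0.091, 0.0, 0.0]
force: [-0.3, -0.5, 1.3]
finger_gap: 0.0
gripper_force: 0.3
```

Call:
servo_tool(
  rows=[
    [[0,0,0,0,0,0.0015,-1],[0,0,0,0,0,0.0015,-1],[0,0,0,0,0,0,-1],[0,0,0,0,0,0,-1]],
  ],
)

```text
t: 9.25
tcp_pos: [0.4366, -0.3528, 0.0699]
tool_rot: [0.996, -0.091, 0.0, 0.0]
force: [-3.3, 1.4, 11.9]
finger_gap: 0.001
gripper_force: 5.8
```

Call:
servo_tool(
  rows=[
    [[0,0,0,0,0,0.001,-1],[0,0,0,0,0,0,-1],[0,0,0,0,0,0,-1],[0,0,0,0,0,0,-1]],
  ],
)

```text
t: 9.58
tcp_pos: [0.4366, -0.3528, 0.0698]
tool_rot: [0.996, -0.091, 0.0, 0.0]
force: [-2.9, 3.6, 17.5]
finger_gap: -0.0
gripper_force: 8.9
```

Call:
servo_tool(
  rows=[
    [[0,0,0,0,0,-0.01,-1],[0,0,0,0,0,-0.025,-1],[0,0,0,0,0,-0.03,-1],[0,0,0,0,0,-0.025,-1],[0,0,0,0,0,0,-1],[0,0,0,0,0,0,-1]],
  ],
)

```text
t: 10.08
tcp_pos: [0.4376, -0.3537, 0.1591]
tool_rot: [0.996, -0.091, 0.002, 0.002]
force: [-0.0, -0.2, -0.6]
finger_gap: 0.001
gripper_force: 0.0
```

```bash
python3 -c "
from h import *
todo([.4769,-.0045,.11])"
```

```text
t 10.08 tcp [ 0.4376 -0.3537  0.1591] player [-0.0682 -0.3281  0.1591] toolx yaw -10.43 z [ 0.003 -0.004 -1.   ] F [-0.03 -0.21 -0.65] gap 0.001
tool shift [-0.0247 -0.3507  0.048 ]
```

12 rows of (-0.002, -0.0292).

Call:
servo_tool(
  rows=[
    [[0,0,0,-0.002,-0.0292,0,-1],[0,0,0,-0.002,-0.0292,0,-1],[0,0,0,-0.002,-0.0292,0,-1],[0,0,0,-0.002,-0.0292,0,-1],[0,0,0,-0.002,-0.0292,0,-1],[0,0,0,-0.002,-0.0292,0,-1]],
  ],
)

```text
t: 10.58
tcp_pos: [0.4557, -0.1764, 0.156]
tool_rot: [0.996, -0.091, -0.001, -0.001]
force: [0.8, 0.4, -0.5]
finger_gap: -0.0
gripper_force: 0.0
```

Call:
servo_tool(
  rows=[
    [[0,0,0,-0.002,-0.0292,0,-1],[0,0,0,-0.002,-0.0292,0,-1],[0,0,0,-0.002,-0.0292,0,-1],[0,0,0,-0.002,-0.0292,0,-1],[0,0,0,-0.002,-0.0292,0,-1],[0,0,0,-0.002,-0.0292,0,-1],[0,0,0,0,0,0,-1],[0,0,0,0,0,0,-1]],
  ],
)

```text
t: 11.25
tcp_pos: [0.4757, -0.0023, 0.1563]
tool_rot: [0.996, -0.089, -0.001, -0.0]
force: [-0.8, -0.5, 0.7]
finger_gap: -0.002
gripper_force: 0.0
```

```bash
python3 -c "
from h import *
import cv2
todo([.4769,-.0045,.106])
a=manip.snapshot('scene')[90:230,150:320]
cv2.imwrite('pics/g.png',cv2.resize(a,(728,600),interpolation=cv2.INTER_CUBIC))"
```

```text
t 11.25 tcp [ 0.4757 -0.0023  0.1563] player [-0.0935  0.0244  0.1563] toolx yaw -10.23 z [-0.003  0.    -1.   ] F [-0.79 -0.55  0.71] gap -0.002
tool shift [0.0018 0.002  0.0503]
```

View pics/g.png

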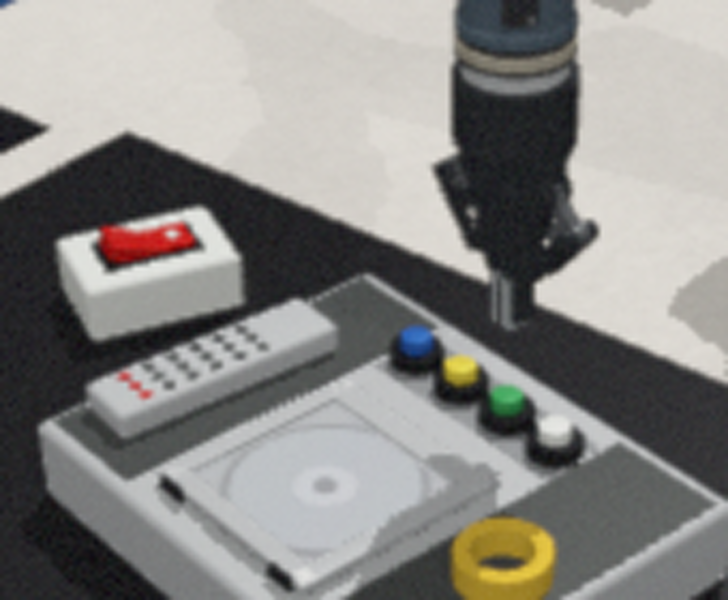

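The rocker is now on, with the dotted half level. The lid is shut and the tips are straight above the green key at (508,398).

Call:
servo_tool(
  rows=[
    [[0,0,0,0.001,0.001,0.015,-1],[0,0,0,0,0,0.015,-1],[0,0,0,0,0,0.012,-1],[0,0,0,0,0,0.008,-1],[0,0,0,0,0,0.003,-1],[0,0,0,0,0,0,-1],[0,0,0,0,0,0,-1]],
  ],
)

```text
t: 11.88
tcp_pos: [0.4774, -0.0054, 0.1045]
tool_rot: [0.996, -0.091, 0.0, 0.0]
force: [-0.0, 0.0, -0.3]
finger_gap: -0.002
gripper_force: 0.0
```

Call:
servo_tool(
  rows=[
    [[0,0,0,0,0,0.003,-1],[0,0,0,0,0,0.003,-1],[0,0,0,0,0,0.002,-1],[0,0,0,0,0,0,-1],[0,0,0,0,0,0,-1]],
  ],
)

```text
t: 12.3
tcp_pos: [0.478, -0.0052, 0.0969]
tool_rot: [0.996, -0.091, 0.001, 0.0]
force: [-0.9, -2.4, 3.6]
finger_gap: -0.001
gripper_force: 1.9
```

Call:
servo_tool(
  rows=[
    [[0,0,0,0,0,0.0015,-1],[0,0,0,0,0,0.0015,-1],[0,0,0,0,0,0,-1],[0,0,0,0,0,0,-1]],
  ],
)

```text
t: 12.63
tcp_pos: [0.478, -0.0052, 0.0949]
tool_rot: [0.996, -0.091, 0.001, 0.0]
force: [-1.4, -1.9, 14.3]
finger_gap: 0.002
gripper_force: 7.4
```

Call:
servo_tool(
  rows=[
    [[0,0,0,0,0,0.001,-1],[0,0,0,0,0,0,-1],[0,0,0,0,0,0,-1],[0,0,0,0,0,0,-1]],
  ],
)

```text
t: 12.97
tcp_pos: [0.4781, -0.0052, 0.0947]
tool_rot: [0.996, -0.091, 0.002, 0.0]
force: [-3.1, -1.8, 22.4]
finger_gap: 0.0
gripper_force: 11.4
```

The key bottomed at its stop: TCP height 0.0947 m, and the force climbed well past 5 N. I'll release it now.

Call:
servo_tool(
  rows=[
    [[0,0,0,0,0,-0.01,-1],[0,0,0,0,0,-0.025,-1],[0,0,0,0,0,-0.035,-1],[0,0,0,0,0,-0.03,-1],[0,0,0,0,0,-0.03,-1],[0,0,0,0,0,0,-1],[0,0,0,0,0,0,-1],[0,0,0,0,0,0,-1]],
  ],
)

```text
t: 13.63
tcp_pos: [0.4763, -0.0044, 0.2217]
tool_rot: [0.996, -0.091, -0.001, -0.0]
force: [-0.5, -0.1, -0.2]
finger_gap: 0.001
gripper_force: 0.0
```

```bash
python3 -c "
from h import *
import cv2
st()
a=manip.snapshot('scene')[90:300,150:400]
cv2.imwrite('pics/e.png',cv2.resize(a,(714,600),interpolation=cv2.INTER_CUBIC))"
```

```text
t 13.63 tcp [ 0.4763 -0.0044  0.2217] player [-0.0925  0.0225  0.2217] toolx yaw -10.43 z [-0.002  0.001 -1.   ] F [-0.48 -0.14 -0.23] gap 0.001
```

View pics/e.png

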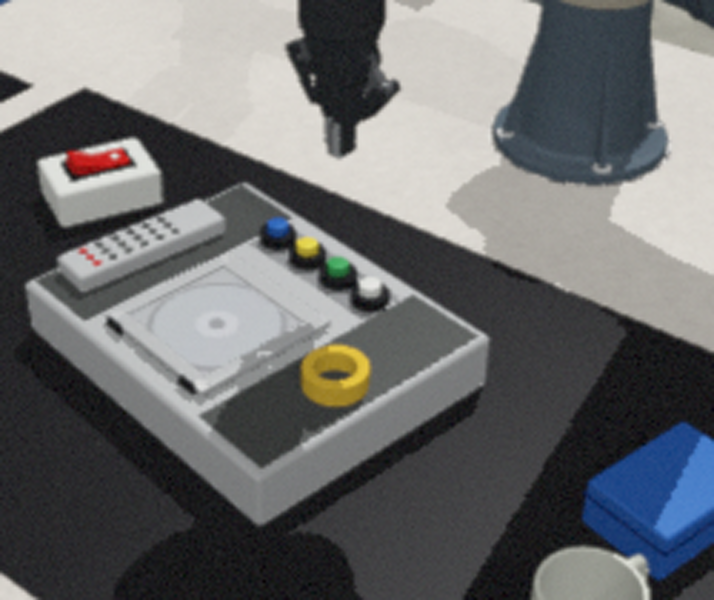

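The lid is shut, the rocker is on and all four keys are up, with green at (338,268). The bystanders are in place and the gripper is clear.

```bash
python3 -c "
from station import manip
print(manip.sign_off())"
```

```text
the job is handed in; nothing more can be done
None
```

The job is handed in at about 14 s: I shut the lid, switched the rocker on, then pressed the green key to its stop and let it come up; the last picture shows the lid shut, the rocker on, all keys up and the loose items in place, but no verdict came back.

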